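Sweep-test a bent safety trip bar

TASK

Check the machine's safety trip bar on the bench: with the fingertips, press the bar down about half-way at the end beside the terminal box, then slide the fingertips along it, round the bend, to its other end, keeping it pressed all the way without lifting off in between and without ever pushing it down to its stop. Then lift off so that it springs back up. Leave the unit where it stands on the bench, and do not disturb the other things.

Things in the scene. Friction and masses are not known exactly. Their poses are not given: they have to be found in the camera images.
- unit: Trip-bar unit, loose, about 3 kg, any yaw: grey foot plate (74 mm wide, 8 thick) in a shallow V of two legs, aluminium channel up to 30 mm, black bar above. White terminal box 46 x 56 mm, 43 mm high, with black gland, 16 mm beyond one end of the bar. Origin on the bench; bend at (0, 19) mm; legs slant 20 deg to -y, box leg to -x, far leg to +x; z up.
- bar (a joint): Downward travel of the whole bar, m: 0 = up at rest, 0.010 = on its stop. It moves straight down wherever pressed and springs back. 2.5 N starts it, 5 N holds it half-way, 7.5 N reaches the stop. Rigid black strip 20 mm wide, 16 thick, flat top 58 mm above the bench at rest, two straight legs reaching 134 mm from the bend, rounded ends; only shut fingers fit on it.
- box_end (a point): Point on the centre line of the bar's resting top, 110 mm from the bend and 24 mm from the bar's tip, on the leg with the terminal box. Start here. The five points are fixed to the unit, not to the bar, so they do not sink with it.
- box_mid (a point): The same, half-way along that leg, 55 mm from the bend.
- bend (a point): The same, at the bend, where the two centre lines meet.
- far_mid (a point): The same, on the other leg, 55 mm from the bend.
- far_end (a point): The same, on the other leg, 110 mm from the bend and 24 mm from the bar's tip. Finish here.
- bushing: Bystander: turned steel bushing, 42 mm outside, 30 mm high, standing on the hollow side of the unit. Origin: centre of its underside.
- oil_jar: Bystander: small white jar with a black cap, 42 mm across, 60 mm high, on the outer side of the unit. Origin: centre of its underside.
- wrench: Bystander: steel wrench 150 mm long, lying on the bench on the outer side of the unit. Origin: underside, near the middle; its length along x.

How it is judged:
On the way, in this order (a step that is already met when the one before it is completed fails the run):
1. the bar is pressed down (2 mm or more) at its terminal-box end (horizontal distance between the grasp point and box_end below 0.025 m and value of joint bar above 0.002 m), for 0.05 s.
2. still pressed, half-way along the first leg (horizontal distance between the grasp point and box_mid below 0.025 m and value of joint bar above 0.002 m), for 0.05 s.
3. still pressed, at the bend (horizontal distance between the grasp point and bend below 0.025 m and value of joint bar above 0.002 m), for 0.05 s.
4. still pressed, half-way along the second leg (horizontal distance between the grasp point and far_mid below 0.025 m and value of joint bar above 0.002 m), for 0.05 s.
5. still pressed, at the far end (horizontal distance between the grasp point and far_end below 0.025 m and value of joint bar above 0.002 m), for 0.05 s.
At the end, for the whole second after the job is handed in: The bar has sprung back up (within 1 mm), the unit stands flat and still within 20 mm of where it was at both ends, and the bushing, jar and wrench are within 20 mm of where they were and not tipped (value of joint bar below 0.001 m and linear speed of unit below 0.01 m/s and angle between unit's own z axis and vertical below 0.05 rad and distance of each of box_end, far_end, bushing, oil_jar, wrench from where it was at the start of the episode below 0.02 m and angle between each of bushing, oil_jar, wrench's own z axis and vertical below 0.15 rad); the robot touches nothing.
It fails at once if the bar is pushed down to its stop (more than 9.3 mm) (value of joint bar above 0.0093 m).
It fails at once if the bar springs up (less than 0.8 mm down) while the fingertips are low over its middle part, within 75 mm of the bend and less than about 12 mm above it: contact lost on the way (value of joint bar below 0.0008 m and horizontal distance between the grasp point and bend below 0.075 m and height (world z) of the grasp point below 0.089 m).
It fails at once if the unit is lifted more than 8 mm or tipped (height (world z) of unit above 0.008 m or angle between unit's own z axis and vertical above 0.12 rad).
It fails at once if the unit is shoved more than 20 mm (not (distance of box_end from where it was at the start of the episode below 0.02 m) or not (distance of far_end from where it was at the start of the episode below 0.02 m)).
It fails at once if a bystander is moved or lifted more than 20 mm (distance of any of bushing, oil_jar, wrench from where it was at the start of the episode above 0.02 m).
It also fails if it takes over 45 s, if anything falls off the work surface, if the arm or the gripper's body presses on something with over 40 N, if the wrist force passes 120 N, or if a joint passes its speed limit or range.

ROBOT

A 7-joint arm with a two-finger parallel gripper is mounted at the origin on the work surface. World frame = base frame: x ahead of the robot, y to its left, z up, the work surface at z = 0. Lengths are in m, angles in rad, forces in N, time in s.
With the tool pointing down it reaches from about 0.425 to 0.875 m from the base axis. Payload 4.7 kg.
Tool frame: the origin (TCP) lies midway between the tips of the shut fingers; the grasp point (between the pads) lies 19 mm behind it; z points along the fingers, y is the direction in which the jaws open and shut (so a half turn about z gives the same grasp; the last joint's range is limited). The gripper opens to 87 mm and grips with 3 to 60 N. Pads are 19 mm wide; open, the fingers measure 117 mm over their backs; the gripper's body (75 mm by 190 mm) begins 51 mm behind the grasp point.
Start: joints at [-1.142, 0.321, -0.07, 1.45, 0.023, 1.371, -0.057], TCP at [0.262, 0.595, 0.223] pointing down, gripper open.
Joint ranges: [-2.86, 2.86], [-0.3, 2.09], [-1.38, 1.24], [0.06, 2.45], [-1.56, 4.7], [0.09, 2.05], [-2.69, 2.69]. Speed limits (rad/s): [2.57, 2.57, 3.14, 3.14, 3.14, 3.14, 3.14].

INTERFACE

Orientations are given as a rotation vector (axis times angle).
In Python, from workcell import ctrl, viewer gives the robot as it stands. The module is installed in compiled form; this text tells all that it offers.
- The arm moves only by the tool servo_tool, never from a script. Its argument "increments" is a list of rows, each a list of 3 entries, a list of its own where there are three numbers: the turn, a rotation vector about the tool's x, y, z in rad, then the shift along the tool's x, y, z in cm, then the opening, from -1 (shut) to 1 (fully open). In form: [[[ax, ay, az], [x, y, z], grip], ...]. A call has 1 to 20 rows; each row shifts and turns the commanded pose from where the row before left it, along the tool's axes as they then stand; what a row does not reach is not made up. A row lasts 1/12 s, in which the tool goes at most 41.7 mm and 7.16 degrees, less where a joint would pass 70% of its speed; a pose out of reach is approached as far as the arm can. A call is refused whole if a number of a shift passes 4.17 or a number of a turn 0.125, either way. A call with a gripper value outside its range is refused whole. The fingers move at their own pace and stop on an object; "grip_force" is the grip in N (left out, the last holds). Time passes only in rows, so rows that do not move let the fingers close. It gives the time, the measured TCP pose, the force and the opening at its end, in the units of the state.
- ctrl.observe(): the state, without advancing time (a new reading comes with each control period).
- viewer.capture(name): name is "scene" or "top"; returns a dict with "pixels" (384x512x3 uint8, red, green, blue), "intrinsics" (3x3 intrinsics, pixels), "world_to_cam" (4x4, takes a point from world to camera coordinates). Camera axes: x right, y up, looking along -z (the intrinsics and any distortion apply to the point x, -y, -z); pixel columns grow to the right and rows downward; lengths in m; the calibration is good to about 2 mm. A picture is of the moment at which its call begins. There is no depth.
- ctrl.close_job(): hands the job in, once; it reports no verdict.
Trained networks look in the newest picture that a camera, given by its name, has taken for a name from the list of things; names that differ only in an ending like _2 or _b are one class to them, and where a whole thing is asked for, a point or a joint stands for the part that bears it (a point fixed in the world has none). Each returns a list of dicts, best first, with "score" (0 to 1); they miss things now and then, are a little off and sometimes report something else, mostly with a low value. They report only what shows in the picture. A call takes as long as a camera call.
- viewer.outline_of(label, camera): "mask" (384x512 bool, what is visible of it) and "bbox" ([left, top, right, bottom] in pixels, round what is visible of it).
The state is a dict: "t": time; "joint_pos": joint angles; "joint_velocities": joint speeds; "tau": joint torques, N m; "tcp_pos": TCP position; "eef_rot": TCP orientation; "contact_force": force on the tool from outside, world axes, zero at the start; "torque": the same for the moment, N m; "finger_gap": opening from 0.0 (shut) to 1.0 (fully open).
Only numpy, scipy, OpenCV 4.12 (cv2) and the standard library are available. Lean on these libraries where they do the work, as an engineer would, in place of code of your own. Each camera call takes 0.05 s, during which the arm holds its last target. There are 200 camera calls.

## Working session

There is one attempt and no reset: what is moved stays moved. The work goes in short steps, Python scripts to look and compute and a tool call to move; the robot and the scene stay as the last step left them, time stands still between calls to the robot, and variables do not carry over. Pictures are saved under pics/ and viewed, about 8 in all and at most 12, crops included, and the job is handed in when it is done.

Besides the shell and the picture viewer there is one more tool, called after ">>>" by a JSON object that holds its "op" and its "data", one argument or row to a line. servo_tool: Moves the arm, as the interface text tells. Its arguments: {"type":"object","properties":{"increments":{"type":"array","items":{"type":"array"}},"grip_force":{"type":"number"}},"required":["increments"]}

```bash
mkdir -p pics
python3 - <<'E'
from workcell import ctrl, viewer
import cv2,numpy as np,pickle
D={}
for n in ("scene","top"):
    c=viewer.capture(n);D[n]=c
    cv2.imwrite(f"pics/{n}0.png",cv2.resize(c["pixels"][:,:,::-1],(800,600),interpolation=cv2.INTER_CUBIC))
    print(n,c["intrinsics"],np.round(c["world_to_cam"],4), c.keys())
    for l in ("unit","bar","bushing","oil_jar","wrench"):
        o=viewer.outline_of(l,n)
        D[n+l]=o
        print(l,[(round(x["score"],2),x["bbox"],int(x["mask"].sum())) for x in o])
pickle.dump(D,open("d.pkl","wb"))
print(ctrl.observe())
E
```

```text
scene [[373.07708304   0.         256.41357106]
 [  0.         373.07708304 191.05044023]
 [  0.           0.           1.        ]] [[-0.2115  0.9772  0.0173  0.0696]
 [-0.6966 -0.1631  0.6987  0.3245]
 [ 0.6856  0.1357  0.7152 -1.2102]
 [ 0.      0.      0.      1.    ]] dict_keys(['pixels', 'intrinsics', 'world_to_cam'])
unit [(0.76, [72.2, 184.5, 239.5, 239.6], 5406)]
bar [(0.59, [105.8, 186.9, 228.0, 212.5], 1306)]
bushing [(0.67, [128.4, 236.6, 148.2, 259.9], 467), (0.58, [72.6, 185.9, 236.3, 237.7], 5360)]
oil_jar [(0.62, [141.0, 153.6, 159.9, 184.6], 424), (0.4, [73.9, 187.4, 235.5, 238.5], 5256)]
wrench [(0.66, [185.7, 167.5, 246.0, 187.6], 434)]
top [[379.53338101   0.         260.14344331]
 [  0.         379.53338101 188.06455179]
 [  0.           0.           1.        ]] [[ 0.008  -0.9994  0.034   0.0303]
 [ 0.9952  0.0113  0.0974 -0.5715]
 [-0.0977  0.0331  0.9947 -0.6569]
 [ 0.      0.      0.      1.    ]] dict_keys(['pixels', 'intrinsics', 'world_to_cam'])
unit [(0.59, [280.5, 136.6, 463.6, 225.9], 7440)]
bar [(0.68, [292.1, 165.0, 432.9, 207.2], 1708)]
bushing [(0.7
[... 209 characters left out ...]
63.2, 267.5], 947)]
{'t': 0.6, 'joint_pos': array([-1.14190088,  0.32096154, -0.07009273,  1.45053241,  0.02260849,
        1.37077934, -0.05688712]), 'joint_velocities': array([-0.00220207, -0.00037421, -0.00012902,  0.00030523, -0.00013531,
       -0.0018671 ,  0.0014436 ]), 'tau': array([ 2.79919168e-04, -4.90802014e+01, -4.03042194e-01, -3.12610388e+01,
       -6.36075879e-02,  3.37982713e-02,  3.68540952e-05]), 'tcp_pos': array([0.26198708, 0.59487832, 0.22259518]), 'eef_rot': array([6.46840308e-01, 3.07420249e+00, 1.47169692e-04]), 'contact_force': array([ 0.07018129,  0.4045763 , -0.30128674]), 'torque': array([ 0.00655416,  0.01755584, -0.06595249]), 'finger_gap': 0.9986736200081163}
```

View pics/scene0.png

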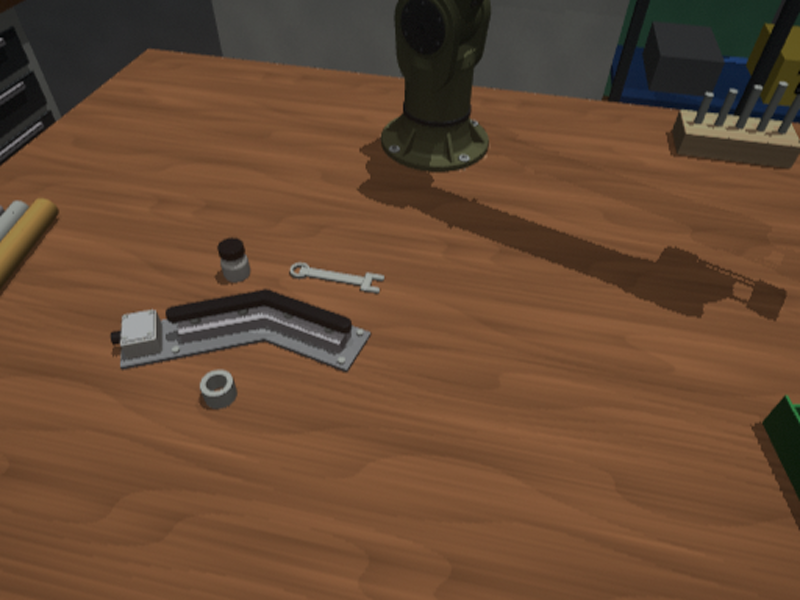

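View pics/top0.png

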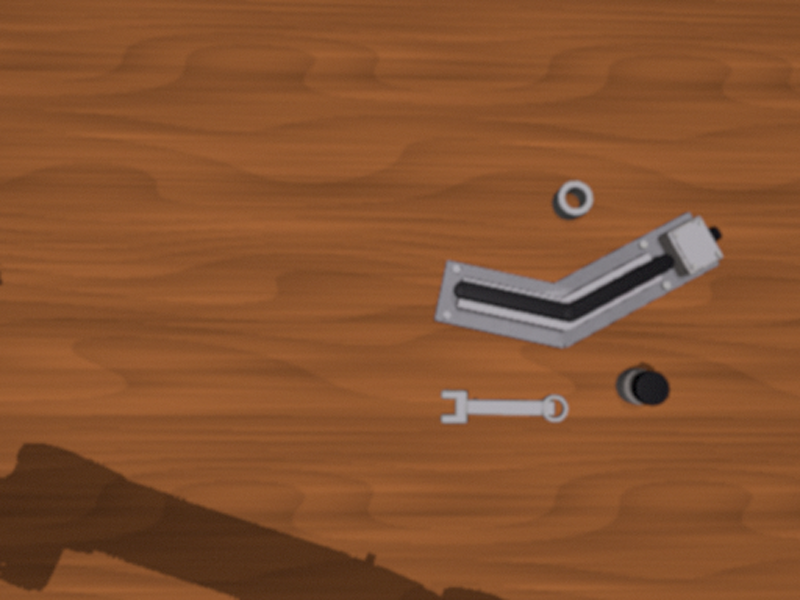

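```bash
cat > fit.py <<'E'
import numpy as np,cv2,pickle
from scipy.optimize import minimize
def proj(c,P):
    P=np.atleast_2d(P);W=c["world_to_cam"];q=P@W[:3,:3].T+W[:3,3]
    q=q*[1,-1,-1];u=q@c["intrinsics"].T;return u[:,:2]/u[:,2:]
B=np.array([0,.019]);s=np.deg2rad(20)
dirs=[np.array([-np.cos(s),-np.sin(s)]),np.array([np.cos(s),-np.sin(s)])]
def T(p,xy):
    c,n=np.cos(p[2]),np.sin(p[2]);return np.asarray(xy)@np.array([[c,n],[-n,c]])+p[:2]
def barmask(c,p,S=4,sh=(384,512)):
    m=np.zeros((sh[0]*S,sh[1]*S),np.uint8);a=np.linspace(0,2*np.pi,24)
    circ=.010*np.c_[np.cos(a),np.sin(a)]
    for d in dirs:
        xy=T(p,np.r_[B+circ,B+d*.124+circ])
        pts=np.r_[np.c_[xy,np.full(len(xy),.058)],np.c_[xy,np.full(len(xy),.042)]]
        h=cv2.convexHull((proj(c,pts)*S+S/2).astype(np.float32)).astype(np.int32)
        cv2.fillPoly(m,[h],255)
    return cv2.resize(m,sh[::-1],interpolation=cv2.INTER_AREA)/255.
def back(c,uv,z):
    W=c["world_to_cam"];R=W[:3,:3];o=-R.T@W[:3,3]
    d=R.T@(np.linalg.inv(c["intrinsics"])@[*uv,1]*[1,-1,-1]);return o+d*(z-o[2])/d[2]
E
python3 - <<'E'
from fit import *
D=pickle.load(open("d.pkl","rb"));M={}
for n in("scene","top"):
    px=D[n]["pixels"];u=D[n+"unit"][0]["mask"].astype(np.uint8)
    bm=cv2.dilate(D[n+"bar"][0]["mask"].astype(np.uint8),np.ones((7,7)))
    M[n]=((px.max(2)<65)&(bm>0)).astype(float);print(n,M[n].sum(),D[n+"bar"][0]["mask"].sum())
bend=back(D["top"],np.array([568,310])*.64,.058);far=back(D["top"],np.array([458,290])*.64,.058);box=back(D["top"],np.array([672,262])*.64,.058)
print(bend,far,box)
yaw0=np.arctan2(*(far-box)[1::-1]);p0=np.r_[bend[:2]-T([0,0,yaw0],B),yaw0]
def cost(p,ns,f=None):
    t=0
    for n in ns:
        m=barmask(D[n],p);t+=1-np.minimum(m,M[n]).sum()/np.maximum(m,M[n]).sum()
    return t/len(ns)
for ns in(("scene","top"),("top",),("scene",)):
    r=minimize(cost,p0,args=(ns,),method="Nelder-Mead",options=dict(initial_simplex=p0+np.array([[0,0,0],[.01,0,0],[0,.01,0],[0,0,.1]]),xatol=1e-4,fatol=1e-4))
    p=r.x;print(ns,r.fun,p)
    if len(ns)==2:
        P=p
print("pose",P)
for nm,xy in dict(box_end=B+dirs[0]*.11,box_mid=B+dirs[0]*.055,bend=B,far_mid=B+dirs[1]*.055,far_end=B+dirs[1]*.11,boxc=B+dirs[0]*.173).items():
    q=T(P,xy);print(nm,q,np.hypot(*q))
out=[]
for n in("scene","top"):
    im=D[n]["pixels"][:,:,::-1].copy();m=(barmask(D[n],P)>.5).astype(np.uint8)
    im=cv2.resize(im,None,fx=4,fy=4,interpolation=cv2.INTER_CUBIC);cs,_=cv2.findContours(cv2.resize(m,None,fx=4,fy=4,interpolation=0),0,1);cv2.drawContours(im,cs,-1,(0,255,0),1)
    x,y=proj(D[n],[*T(P,B),.058])[0]*4;x,y=int(x),int(y);out.append(im[y-150:y+150,x-400:x+400])
cv2.imwrite("pics/fit.png",np.vstack(out))
np.save("P.npy",P)
for l,h in(("bushing",.03),("oil_jar",.06),("wrench",.005)):
    b=D["top"+l][0]["bbox"];print(l,back(D["top"],[(b[0]+b[2])/2,(b[1]+b[3])/2],h))
E
```

```text
scene 1334.0 1306
top 1486.0 1708
[ 0.55216396 -0.14256874  0.058     ] [ 0.57305392 -0.02012034  0.058     ] [ 0.6075312  -0.26175902  0.058     ]
('scene', 'top') 0.1673044699736188 [ 0.568576   -0.14525701  1.71783287]
('top',) 0.20633969531450402 [ 0.56940599 -0.14348094  1.717548  ]
('scene',) 0.12476658864371548 [ 0.567758   -0.14558722  1.7112306 ]
pose [ 0.568576   -0.14525701  1.71783287]
box_end [ 0.60214118 -0.24477955] 0.6499930964567121
box_mid [ 0.5759611 -0.1964101] 0.6085294693800336
bend [ 0.54978102 -0.14804065] 0.5693638597298795
far_mid [ 0.5608172  -0.09415928] 0.568666772523256
far_end [ 0.57185337 -0.0402779 ] 0.573270086065484
boxc [ 0.63212927 -0.30018455] 0.6997843791357817
bushing [ 0.68325754 -0.15965706  0.03      ]
oil_jar [ 0.46804335 -0.22486611  0.06      ]
wrench [ 0.44492647 -0.07967708  0.005     ]
```

View pics/fit.png

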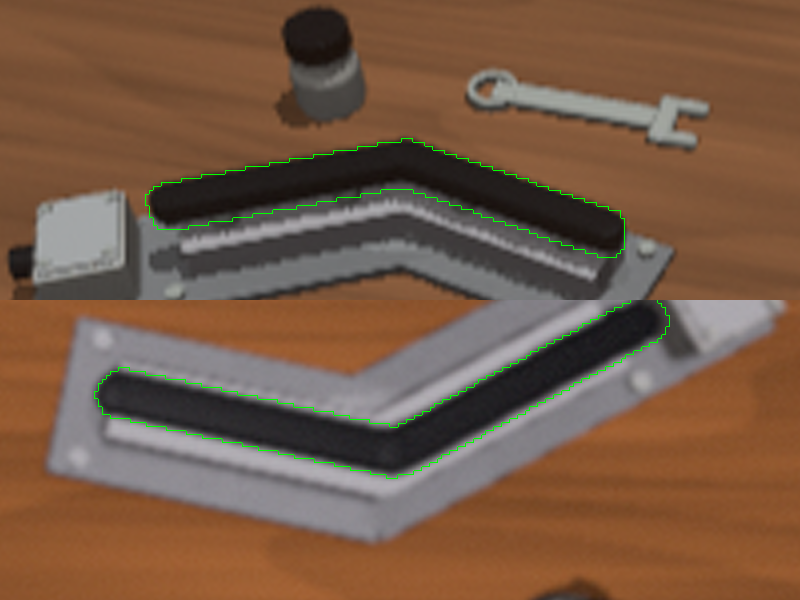

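>>> {"op": "servo_tool", "data": {
  "increments": [
    [[0,0,0],[-1,-1,0],-1],
    [[0,0,0],[-2.2,-2.1,0],-1],
    [[0,0,0],[-2.2,-2.1,0],-1],
    [[0,0,0],[-2.2,-2.1,0],-1],
    [[0,0,0],[-2.2,-2.1,0],-1],
    [[0,0,0],[-2.2,-2.1,0],-1],
    [[0,0,0],[-2.2,-2.1,0],-1],
    [[0,0,0],[-2.2,-2.1,0],-1],
    [[0,0,0],[-2.2,-2.1,0],-1],
    [[0,0,0],[-2.2,-2.1,0],-1],
    [[0,0,0],[-2.2,-2.1,0],-1],
    [[0,0,0],[-2.2,-2.1,0],-1],
    [[0,0,0],[-2.2,-2.1,0],-1],
    [[0,0,0],[-2.2,-2.1,0],-1],
    [[0,0,0],[-2.2,-2.1,0],-1],
    [[0,0,0],[-2.2,-2.1,0],-1],
    [[0,0,0],[-2.2,-2.1,0],-1],
    [[0,0,0],[-2.2,-2.1,0],-1],
    [[0,0,0],[-1,-1,0],-1],
    [[0,0,0],[0,0,0],-1]
  ],
  "grip_force": 20
}}

```text
t: 2.27
tcp_pos: [0.4719, 0.0868, 0.223]
eef_rot: [0.657, 3.071, -0.001]
contact_force: [-1.4, 0.3, 0.7]
finger_gap: 0.004
```

```bash
cat > st.py <<'E'
from fit import *
from workcell import ctrl
from scipy.spatial.transform import Rotation as Ro
P=np.load("P.npy")
PT={k:np.r_[T(P,B+d*l),.058] for k,d,l in(("box_end",dirs[0],.11),("box_mid",dirs[0],.055),("bend",dirs[0],0),("far_mid",dirs[1],.055),("far_end",dirs[1],.11))}
o=ctrl.observe();R=Ro.from_rotvec(o["eef_rot"]).as_matrix()
print("t",o["t"],"tcp",o["tcp_pos"].round(4),"F",o["contact_force"].round(2),"gap",round(o["finger_gap"],3));print(R.round(3))
for k,v in PT.items(): print(k,"world mm",((v-o["tcp_pos"])*1e3).round(1),"tool cm",(R.T@(v-o["tcp_pos"])*100).round(2))
E
python3 st.py
```

```text
t 2.2667 tcp [0.4719 0.0868 0.223 ] F [-1.36  0.3   0.68] gap 0.004
[[-0.912  0.409  0.001]
 [ 0.409  0.912 -0.001]
 [-0.002 -0.    -1.   ]]
box_end world mm [ 130.2 -331.6 -165. ] tool cm [-25.42 -24.92  16.54]
box_mid world mm [ 104.  -283.2 -165. ] tool cm [-21.06 -21.58  16.54]
bend world mm [  77.8 -234.8 -165. ] tool cm [-16.69 -18.24  16.53]
far_mid world mm [  88.9 -180.9 -165. ] tool cm [-15.49 -12.87  16.53]
far_end world mm [  99.9 -127.1 -165. ] tool cm [-14.29  -7.5   16.52]
```

>>> {"op": "servo_tool", "data": {
  "increments": [
    [[0,0,0],[-1.1,-1.0,0],-1],
    [[0,0,0],[-2.1,-2.1,0],-1],
    [[0,0,0],[-2.1,-2.1,0],-1],
    [[0,0,0],[-2.1,-2.1,0],-1],
    [[0,0,0],[-2.1,-2.1,0],-1],
    [[0,0,0],[-2.1,-2.1,0],-1],
    [[0,0,0],[-2.1,-2.1,0],-1],
    [[0,0,0],[-2.1,-2.0,1],-1],
    [[0,0,0],[-2.1,-2.0,2],-1],
    [[0,0,0],[-2.1,-2.0,2],-1],
    [[0,0,0],[-2.1,-2.0,2],-1],
    [[0,0,0],[-2.1,-2.0,1],-1],
    [[0,0,0],[-1.2,-1.4,1],-1],
    [[0,0,0],[0,0,0],-1],
    [[0,0,0],[0,0,0],-1],
    [[0,0,0],[0,0,0],-1]
  ]
}}

```text
t: 3.6
tcp_pos: [0.6029, -0.2382, 0.1326]
eef_rot: [-0.644, -3.075, -0.002]
contact_force: [0.4, -0.2, 0.2]
finger_gap: 0.002
```

```bash
python3 st.py
python3 - <<'E'
from workcell import viewer
from fit import *
c={n:viewer.capture(n) for n in("scene","top")};P=np.load("P.npy");out=[]
for n in c:
    x,y=proj(c[n],[*T(P,B+dirs[0]*.08),.07])[0].astype(int)
    im=np.ascontiguousarray(c[n]["pixels"][max(y-50,0):y+50,x-100:x+100,::-1]);out.append(cv2.resize(im,(800,300 if 0 else 400)[:2],interpolation=cv2.INTER_CUBIC)[50:350])
cv2.imwrite("pics/above.png",np.vstack(out))
E
```

```text
t 3.6 tcp [ 0.6029 -0.2382  0.1326] F [ 0.39 -0.19  0.18] gap 0.002
[[-0.916  0.402  0.   ]
 [ 0.402  0.916  0.002]
 [ 0.     0.001 -1.   ]]
box_end world mm [ -0.7  -6.6 -74.6] tool cm [-0.2  -0.65  7.46]
box_mid world mm [-26.9  41.7 -74.6] tool cm [4.14 2.73 7.47]
bend world mm [-53.1  90.1 -74.6] tool cm [8.48 6.11 7.48]
far_mid world mm [-42.1 144.  -74.6] tool cm [ 9.63 11.49  7.48]
far_end world mm [-31.  197.9 -74.6] tool cm [10.78 16.87  7.49]
```

View pics/above.png

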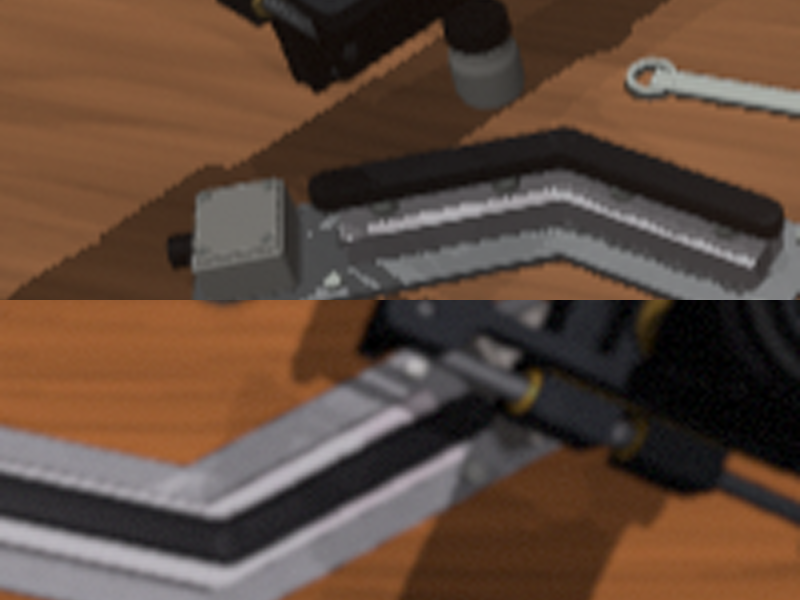

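The pictures show the bar undisturbed and the gripper over its terminal-box leg (scene: tool at top centre, bar end at about (320,188); top: bar running up under the tool at about (480,410)). I'll go down to just above the bar.

>>> {"op": "servo_tool", "data": {
  "increments": [
    [[0,0,0],[-0.2,-0.6,1],-1],
    [[0,0,0],[0,0,1.5],-1],
    [[0,0,0],[0,0,1.5],-1],
    [[0,0,0],[0,0,1.2],-1],
    [[0,0,0],[0,0,0.8],-1],
    [[0,0,0],[0,0,0.5],-1],
    [[0,0,0],[0,0,0.2],-1],
    [[0,0,0],[0,0,0],-1],
    [[0,0,0],[0,0,0],-1],
    [[0,0,0],[0,0,0],-1]
  ]
}}

```text
t: 4.53
tcp_pos: [0.6023, -0.2466, 0.0664]
eef_rot: [0.647, 3.073, -0.0]
contact_force: [-0.2, 0.4, -0.6]
finger_gap: 0.007
```

```bash
python3 st.py
```

```text
t 4.5333 tcp [ 0.6023 -0.2466  0.0664] F [-0.16  0.39 -0.61] gap 0.007
[[-0.915  0.403  0.001]
 [ 0.403  0.915 -0.   ]
 [-0.001  0.    -1.   ]]
box_end world mm [-0.2  1.9 -8.4] tool cm [0.09 0.16 0.84]
box_mid world mm [-26.4  50.2  -8.4] tool cm [4.44 3.53 0.83]
bend world mm [-52.6  98.6  -8.4] tool cm [8.78 6.91 0.83]
far_mid world mm [-41.5 152.5  -8.4] tool cm [ 9.95 12.28  0.83]
far_end world mm [-30.5 206.4  -8.4] tool cm [11.11 17.66  0.83]
```

>>> {"op": "servo_tool", "data": {
  "increments": [
    [[0,0,0],[0,0,0.3],-1],
    [[0,0,0],[0,0,0.3],-1],
    [[0,0,0],[0,0,0.2],-1],
    [[0,0,0],[0,0,0.2],-1],
    [[0,0,0],[0,0,0.1],-1],
    [[0,0,0],[0,0,0],-1],
    [[0,0,0],[0,0,0],-1],
    [[0,0,0],[0,0,0],-1]
  ]
}}

```text
t: 5.2
tcp_pos: [0.602, -0.2464, 0.0549]
eef_rot: [0.647, 3.074, 0.0]
contact_force: [-0.8, 0.4, 3.7]
finger_gap: 0.008
```

>>> {"op": "servo_tool", "data": {
  "increments": [
    [[0,0,0],[0,0,0.1],-1],
    [[0,0,0],[0,0,0],-1],
    [[0,0,0],[0,0,0],-1],
    [[0,0,0],[0,0,0],-1]
  ]
}}

```text
t: 5.53
tcp_pos: [0.602, -0.2464, 0.0537]
eef_rot: [0.647, 3.074, 0.0]
contact_force: [-1.0, 0.3, 4.3]
finger_gap: 0.006
```

>>> {"op": "servo_tool", "data": {
  "increments": [
    [[0,0,0],[0,0,0.05],-1],
    [[0,0,0],[0,0,0],-1],
    [[0,0,0],[0.15,0.12,0],-1],
    [[0,0,0],[0.3,0.24,0],-1],
    [[0,0,0],[0.3,0.24,0],-1],
    [[0,0,0],[0.3,0.24,0],-1],
    [[0,0,0],[0.3,0.24,0],-1],
    [[0,0,0],[0.3,0.24,0],-1],
    [[0,0,0],[0.3,0.24,0],-1],
    [[0,0,0],[0.3,0.24,0],-1],
    [[0,0,0],[0.3,0.24,0],-1],
    [[0,0,0],[0.15,0.12,0],-1],
    [[0,0,0],[0,0,0],-1],
    [[0,0,0],[0,0,0],-1]
  ]
}}

```text
t: 6.7
tcp_pos: [0.5857, -0.2151, 0.0532]
eef_rot: [0.646, 3.074, 0.0]
contact_force: [0.7, -2.2, 5.1]
finger_gap: 0.008
```

```bash
python3 st.py
python3 - <<'E'
from workcell import viewer
from fit import *
c={n:viewer.capture(n) for n in("scene","top")};P=np.load("P.npy");out=[]
for n in c:
    x,y=proj(c[n],[*T(P,B+dirs[0]*.06),.06])[0].astype(int)
    im=np.ascontiguousarray(c[n]["pixels"][max(y-50,0):y+50,x-100:x+100,::-1]);out.append(cv2.resize(im,(800,400),interpolation=cv2.INTER_CUBIC)[50:350])
cv2.imwrite("pics/slide1.png",np.vstack(out))
E
```

```text
t 6.7 tcp [ 0.5857 -0.2151  0.0532] F [ 0.68 -2.18  5.06] gap 0.008
[[-0.915  0.402  0.   ]
 [ 0.402  0.915  0.   ]
 [-0.     0.    -1.   ]]
box_end world mm [ 16.4 -29.6   4.8] tool cm [-2.7  -2.05 -0.48]
box_mid world mm [-9.7 18.7  4.8] tool cm [ 1.65  1.32 -0.48]
bend world mm [-35.9  67.1   4.8] tool cm [ 5.99  4.7  -0.48]
far_mid world mm [-24.9 121.    4.8] tool cm [ 7.15 10.07 -0.48]
far_end world mm [-13.8 174.9   4.8] tool cm [ 8.31 15.45 -0.48]
```

View pics/slide1.png

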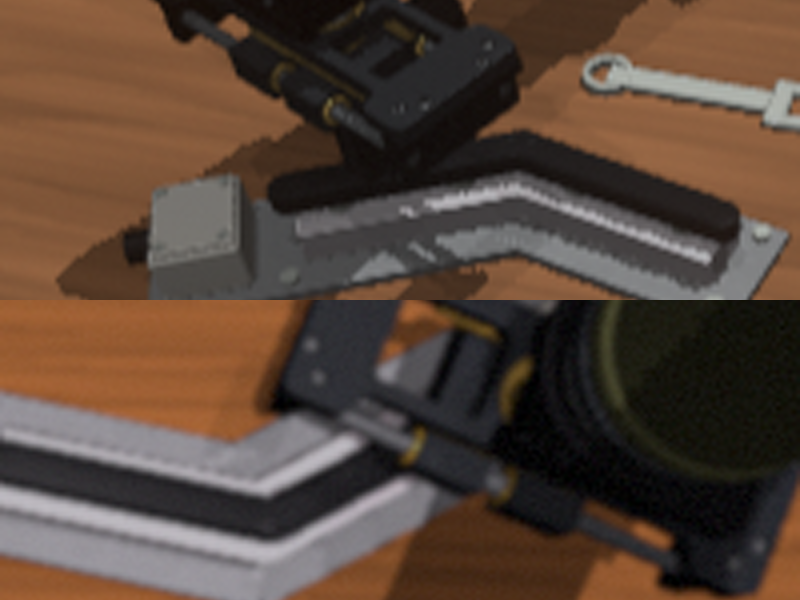

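The fingertips are on the bar's first leg (scene, about (390,175)), with the force at 5 N. I'll go on to the bend.

>>> {"op": "servo_tool", "data": {
  "increments": [
    [[0,0,0],[0.15,0.12,0],-1],
    [[0,0,0],[0.3,0.24,0],-1],
    [[0,0,0],[0.3,0.24,0],-1],
    [[0,0,0],[0.3,0.24,0],-1],
    [[0,0,0],[0.3,0.24,0],-1],
    [[0,0,0],[0.3,0.24,0],-1],
    [[0,0,0],[0.3,0.24,0],-1],
    [[0,0,0],[0.3,0.24,0],-1],
    [[0,0,0],[0.3,0.24,0],-1],
    [[0,0,0],[0.15,0.12,0],-1],
    [[0,0,0],[0,0,0],-1]
  ]
}}

```text
t: 7.72
tcp_pos: [0.5696, -0.1845, 0.0532]
eef_rot: [0.646, 3.074, 0.0]
contact_force: [1.9, -2.9, 5.1]
finger_gap: 0.004
```

```bash
python3 st.py
```

```text
t 7.7167 tcp [ 0.5696 -0.1845  0.0532] F [ 1.89 -2.92  5.15] gap 0.004
[[-0.915  0.402  0.   ]
 [ 0.402  0.915  0.   ]
 [-0.     0.    -1.   ]]
box_end world mm [ 32.5 -60.2   4.8] tool cm [-5.4  -4.21 -0.48]
box_mid world mm [  6.4 -11.9   4.8] tool cm [-1.06 -0.83 -0.48]
bend world mm [-19.8  36.5   4.8] tool cm [ 3.28  2.54 -0.48]
far_mid world mm [-8.8 90.4  4.8] tool cm [ 4.44  7.92 -0.48]
far_end world mm [  2.2 144.3   4.8] tool cm [ 5.6  13.3  -0.48]
```

>>> {"op": "servo_tool", "data": {
  "increments": [
    [[0,0,0],[0.15,0.12,0],-1],
    [[0,0,0],[0.3,0.23,0],-1],
    [[0,0,0],[0.3,0.23,0],-1],
    [[0,0,0],[0.3,0.23,0],-1],
    [[0,0,0],[0.3,0.23,0],-1],
    [[0,0,0],[0.3,0.23,0],-1],
    [[0,0,0],[0.3,0.23,0],-1],
    [[0,0,0],[0.3,0.23,0],-1],
    [[0,0,0],[0.3,0.23,0],-1],
    [[0,0,0],[0.3,0.23,0],-1],
    [[0,0,0],[0.3,0.23,0],-1],
    [[0,0,0],[0.1,0.1,0],-1],
    [[0,0,0],[0,0,0],-1],
    [[0,0,0],[0,0,0],-1]
  ]
}}

```text
t: 8.88
tcp_pos: [0.5499, -0.1484, 0.0531]
eef_rot: [-0.646, -3.074, -0.0]
contact_force: [0.8, -2.0, 4.5]
finger_gap: 0.01
```

```bash
python3 st.py;  python3 - <<'E'
from workcell import viewer
from fit import *
c={n:viewer.capture(n) for n in("scene","top")};P=np.load("P.npy");out=[]
for n in c:
    im=c[n]["pixels"][:,:,::-1].copy()
    for d,l in((0,.134),(0,.11),(0,0),(1,.055),(1,.11),(1,.134)):
        x,y=proj(c[n],[*T(P,B+dirs[d]*l),.053])[0].round().astype(int);im[y,x]=(0,255,0)
    x,y=proj(c[n],[*T(P,B+dirs[1]*.02),.06])[0].astype(int)
    im=im[max(y-50,0):y+50,x-100:x+100];out.append(cv2.resize(im,(800,400),interpolation=cv2.INTER_NEAREST)[50:350])
cv2.imwrite("pics/slide2.png",np.vstack(out))
E
```

```text
t 8.8833 tcp [ 0.5499 -0.1484  0.0531] F [ 0.84 -2.03  4.53] gap 0.01
[[-0.915  0.402 -0.   ]
 [ 0.402  0.915  0.   ]
 [ 0.     0.    -1.   ]]
box_end world mm [ 52.2 -96.4   4.9] tool cm [-8.66 -6.72 -0.49]
box_mid world mm [ 26.  -48.    4.9] tool cm [-4.31 -3.35 -0.49]
bend world mm [-0.2  0.4  4.9] tool cm [ 0.03  0.03 -0.49]
far_mid world mm [10.9 54.3  4.9] tool cm [ 1.19  5.4  -0.49]
far_end world mm [ 21.9 108.1   4.9] tool cm [ 2.35 10.78 -0.48]
```

View pics/slide2.png

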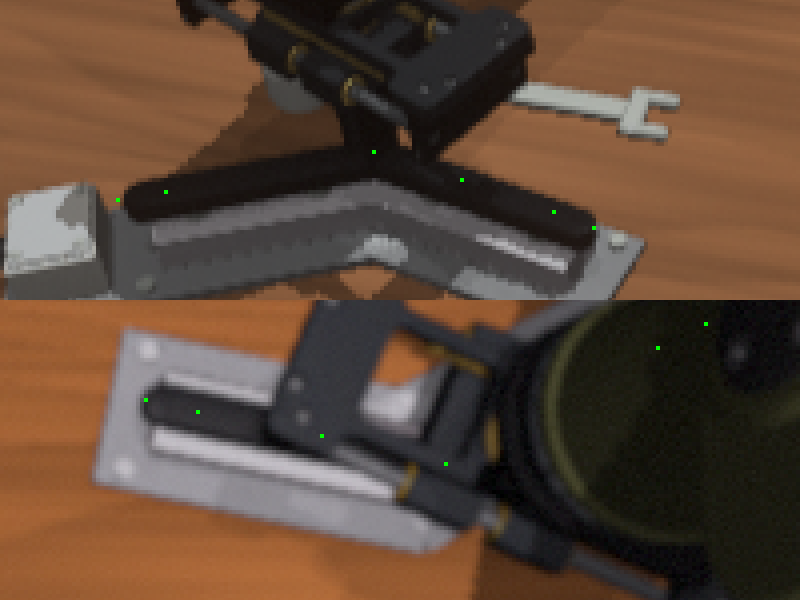

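Fingertips sit at the bend (scene, about (375,150)) and the far-leg marks lie on the bar. Next is the second leg.

>>> {"op": "servo_tool", "data": {
  "increments": [
    [[0,0,0],[0.04,0.15,0],-1],
    [[0,0,0],[0.07,0.3,0],-1],
    [[0,0,0],[0.07,0.3,0],-1],
    [[0,0,0],[0.07,0.3,0],-1],
    [[0,0,0],[0.07,0.3,0],-1],
    [[0,0,0],[0.07,0.3,0],-1],
    [[0,0,0],[0.07,0.3,0],-1],
    [[0,0,0],[0.07,0.3,0],-1],
    [[0,0,0],[0.07,0.3,0],-1],
    [[0,0,0],[0.07,0.3,0],-1],
    [[0,0,0],[0.07,0.3,0],-1],
    [[0,0,0],[0.07,0.3,0],-1],
    [[0,0,0],[0.04,0.15,0],-1],
    [[0,0,0],[0,0,0],-1]
  ]
}}

```text
t: 10.15
tcp_pos: [0.5555, -0.1122, 0.0526]
eef_rot: [-0.645, -3.072, 0.001]
contact_force: [-0.1, -2.6, 5.7]
finger_gap: 0.0
```

```bash
python3 st.py
```

```text
t 10.15 tcp [ 0.5555 -0.1122  0.0526] F [-0.12 -2.58  5.68] gap 0.0
[[-0.915  0.402 -0.003]
 [ 0.402  0.915  0.   ]
 [ 0.002 -0.001 -1.   ]]
box_end world mm [  46.6 -132.6    5.4] tool cm [ -9.6  -10.26  -0.55]
box_mid world mm [ 20.4 -84.2   5.4] tool cm [-5.26 -6.89 -0.54]
bend world mm [ -5.7 -35.9   5.4] tool cm [-0.92 -3.51 -0.54]
far_mid world mm [ 5.3 18.   5.4] tool cm [ 0.24  1.86 -0.54]
far_end world mm [16.3 71.9  5.4] tool cm [ 1.4   7.24 -0.54]
```

>>> {"op": "servo_tool", "data": {
  "increments": [
    [[0,0,0],[0.04,0.15,0],-1],
    [[0,0,0],[0.07,0.3,0],-1],
    [[0,0,0],[0.07,0.3,0],-1],
    [[0,0,0],[0.07,0.3,0],-1],
    [[0,0,0],[0.07,0.3,0],-1],
    [[0,0,0],[0.07,0.3,0],-1],
    [[0,0,0],[0.07,0.3,0],-1],
    [[0,0,0],[0.07,0.3,0],-1],
    [[0,0,0],[0.07,0.3,0],-1],
    [[0,0,0],[0.07,0.3,0],-1],
    [[0,0,0],[0.07,0.3,0],-1],
    [[0,0,0],[0.04,0.15,0],-1],
    [[0,0,0],[0,0,0],-1]
  ]
}}

```text
t: 11.23
tcp_pos: [0.5616, -0.0789, 0.0526]
eef_rot: [-0.645, -3.072, 0.001]
contact_force: [-0.2, -2.8, 5.3]
finger_gap: 0.004
```

```bash
python3 st.py
```

```text
t 11.2333 tcp [ 0.5616 -0.0789  0.0526] F [-0.15 -2.85  5.28] gap 0.004
[[-0.915  0.402 -0.003]
 [ 0.402  0.915 -0.   ]
 [ 0.003 -0.001 -1.   ]]
box_end world mm [  40.6 -165.9    5.4] tool cm [-10.39 -13.56  -0.55]
box_mid world mm [  14.4 -117.5    5.4] tool cm [ -6.04 -10.18  -0.54]
bend world mm [-11.8 -69.1   5.4] tool cm [-1.7  -6.81 -0.54]
far_mid world mm [ -0.8 -15.3   5.4] tool cm [-0.54 -1.43 -0.54]
far_end world mm [10.3 38.6  5.4] tool cm [ 0.61  3.95 -0.54]
```

>>> {"op": "servo_tool", "data": {
  "increments": [
    [[0,0,0],[0.04,0.15,0],-1],
    [[0,0,0],[0.05,0.3,0],-1],
    [[0,0,0],[0.05,0.3,0],-1],
    [[0,0,0],[0.05,0.3,0],-1],
    [[0,0,0],[0.05,0.3,0],-1],
    [[0,0,0],[0.05,0.3,0],-1],
    [[0,0,0],[0.05,0.3,0],-1],
    [[0,0,0],[0.05,0.3,0],-1],
    [[0,0,0],[0.05,0.3,0],-1],
    [[0,0,0],[0.05,0.3,0],-1],
    [[0,0,0],[0.05,0.3,0],-1],
    [[0,0,0],[0.05,0.3,0],-1],
    [[0,0,0],[0.05,0.3,0],-1],
    [[0,0,0],[0.03,0.2,0],-1],
    [[0,0,0],[0,0,0],-1],
    [[0,0,0],[0,0,0],-1],
    [[0,0,0],[0,0,0],-1]
  ]
}}

```text
t: 12.65
tcp_pos: [0.5711, -0.04, 0.0525]
eef_rot: [-0.645, -3.071, 0.001]
contact_force: [-0.5, -2.2, 5.8]
finger_gap: 0.01
```

```bash
python3 st.py|sed -n '1p;9p';  python3 - <<'E'
from workcell import viewer
from fit import *
c={n:viewer.capture(n) for n in("scene","top")};P=np.load("P.npy");out=[]
for n in c:
    im=c[n]["pixels"][:,:,::-1].copy()
    for d,l in((0,.134),(0,.11),(0,0),(1,.055),(1,.11),(1,.134)):
        x,y=proj(c[n],[*T(P,B+dirs[d]*l),.053])[0].round().astype(int);im[y,x]=(0,255,0)
    x,y=proj(c[n],[*T(P,B+dirs[1]*.04),.06])[0].astype(int)
    im=im[max(y-50,0):y+50,x-100:x+100];out.append(cv2.resize(im,(800,400),interpolation=cv2.INTER_NEAREST)[50:350])
cv2.imwrite("pics/slide3.png",np.vstack(out))
E
```

```text
t 12.65 tcp [ 0.5711 -0.04    0.0525] F [-0.5  -2.19  5.76] gap 0.01
far_end world mm [ 0.7 -0.3  5.5] tool cm [-0.08  0.   -0.55]
```

View pics/slide3.png

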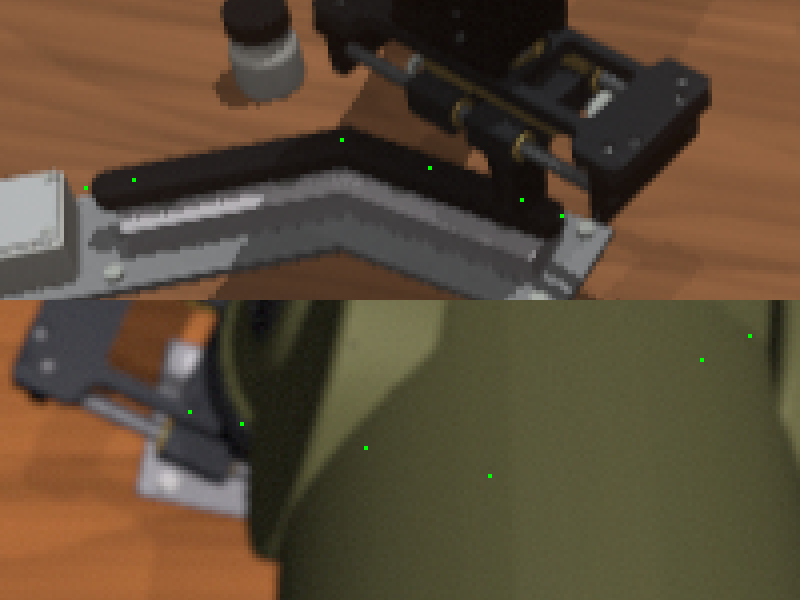

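The fingertips are on the bar's far end (scene, about (520,195)) and the bar is still down 5.5 mm. Time to lift off.

>>> {"op": "servo_tool", "data": {
  "increments": [
    [[0,0,0],[0,0,-0.2],-1],
    [[0,0,0],[0,0,-0.3],-1],
    [[0,0,0],[0,0,-0.5],-1],
    [[0,0,0],[0,0,-1],-1],
    [[0,0,0],[0,0,-2],-1],
    [[0,0,0],[0,0,-3],-1],
    [[0,0,0],[0,0,-3],-1],
    [[0,0,0],[0,0,-3],-1],
    [[0,0,0],[0,0,-2],-1],
    [[0,0,0],[0,0,0],-1],
    [[0,0,0],[2,3,0],-1],
    [[0,0,0],[2,3,0],-1],
    [[0,0,0],[2,3,0],-1],
    [[0,0,0],[2,3,0],-1],
    [[0,0,0],[2,3,0],-1],
    [[0,0,0],[1,2,0],-1],
    [[0,0,0],[0,0,0],-1],
    [[0,0,0],[0,0,0],-1],
    [[0,0,0],[0,0,0],-1]
  ]
}}

```text
t: 14.33
tcp_pos: [0.5402, 0.1588, 0.2026]
eef_rot: [-0.647, -3.073, 0.002]
contact_force: [0.2, -0.3, -0.2]
finger_gap: 0.006
```

Run:
```python
from workcell import viewer,ctrl
from fit import *
D=pickle.load(open("d.pkl","rb"))
c={n:viewer.capture(n) for n in("scene","top")}
for n in c:
    for l in("unit","bar","bushing","oil_jar","wrench"):
        a=viewer.outline_of(l,n)
        print(n,l,[x["bbox"] for x in a[:1]],D[n+l][0]["bbox"])
cv2.imwrite("pics/end.png",cv2.resize(c["scene"]["pixels"][120:320,:350,::-1],(800,457)))
o=ctrl.observe();print(o["t"],o["tcp_pos"],o["contact_force"])
```

```text
scene unit [[71.5, 185.2, 237.3, 238.3]] [72.2, 184.5, 239.5, 239.6]
scene bar [[106.7, 186.6, 225.8, 212.9]] [105.8, 186.9, 228.0, 212.5]
scene bushing [[129.5, 238.3, 148.2, 262.8]] [128.4, 236.6, 148.2, 259.9]
scene oil_jar [[138.7, 152.7, 159.9, 183.1]] [141.0, 153.6, 159.9, 184.6]
scene wrench [[187.8, 168.3, 243.7, 186.8]] [185.7, 167.5, 246.0, 187.6]
top unit [[279.4, 135.3, 465.1, 225.8]] [280.5, 136.6, 463.6, 225.9]
top bar [[289.8, 162.8, 431.8, 211.1]] [292.1, 165.0, 432.9, 207.2]
top bushing [[351.4, 113.2, 380.0, 138.5]] [353.6, 116.4, 379.9, 140.7]
top oil_jar [[394.6, 235.9, 431.4, 258.3]] [394.2, 237.7, 430.5, 257.9]
top wrench [[282.5, 249.3, 362.9, 272.4]] [280.7, 249.0, 363.2, 267.5]
14.9333 [0.54068091 0.15945131 0.20308758] [-0.14748768 -0.02649603  0.747786  ]
```

View pics/end.png

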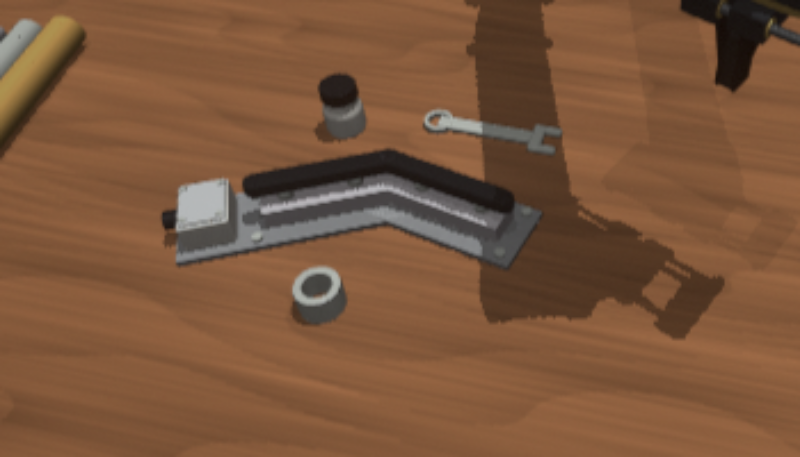

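The picture shows the unit, jar, wrench and bushing standing where they were, the bar up, and the gripper clear at the top right. I'll hand it in.

```bash
python3 -c "
from workcell import ctrl
print(ctrl.close_job())"
```

```text
the job is handed in; nothing more can be done
None
```

I pressed the trip bar down at the box end and slid the shut fingertips round the bend to the far end. I then lifted off and handed the job in at about 15 s of the 45 s allowed.

- **Press depth:** by the tip height, the bar was 4 to 5.5 mm down at every stop I checked, with 4.3 to 5.8 N on the fingertips. It was never near its stop, and contact held at each check. I took readings only at these stops, not continuously in between.
- **Position:** the tips ended within 1 mm of my estimate of far_end. That estimate comes from the camera fit, where the two cameras differed by about 2 mm.
- **Final picture:** the bar is up and the robot is clear. The detected outlines of the unit, jar, wrench and bushing match the first ones to within about 3 pixels on nearly all edges. The worst was 5 pixels, on one wrench edge in the top view, which I put down to detector noise. The picture shows the wrench unmoved.

No check failed. The hand-in reports no verdict, so I have no confirmation beyond these readings.

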